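# Put away the digitising styluses and the reference ball

### The arm

A 6-joint arm with a two-finger parallel gripper is mounted at the origin on the work surface. World frame = base frame: x ahead of the robot, y to its left, z up, the work surface at z = 0. Lengths are in m, angles in rad, forces in N, time in s.
With the tool pointing down it reaches from about 0.4 to 0.825 m from the base axis. Payload 7 kg.
Tool frame: the origin (TCP) lies on the centre line of the jaws, within the pads' length; the fingertips stand 25 mm ahead of it and the grasp point (between the pads) lies 6 mm ahead of it; z points along the fingers, x is the direction in which the jaws open and shut, and the axes are right-handed (so a half turn about z gives the same grasp; the last joint's range is limited). The gripper opens to 85 mm and grips with 20 to 120 N. Pads are 22 mm wide; open, the fingers measure 114 mm over their backs; the gripper's body (76 mm by 85 mm) begins 54 mm behind the grasp point. The pads swing forward as they close: fully open they stand 13 mm farther back than shut.
Start: joints at [1.422, 0.359, 0.012, 0, -1.224, -0.288], TCP at [0.286, 0.612, 0.256] pointing down, gripper open.
Joint ranges: [-3.07, 3.07], [-1.43, 2.12], [-1.02, 1.25], [-3.03, 1.67], [-3.05, -0], [-3.03, 3.03]. Speed limits (rad/s): [2.39, 2.39, 3.01, 3.14, 3.14, 3.14].

### API

Orientations are given as a 3x3 rotation matrix whose columns are the frame's x, y, z axes.
In Python, from bench import monitor, cams, workorder, recognise, tip_of gives the robot as it stands.
- The arm moves only by the tool arm_command, never from a script. Its argument "increments" is a list of rows, each an object of numbers: "x", "y", "z": the shift along the tool's x, y, z in mm; "rx", "ry", "rz": the turn, a rotation vector about the tool's x, y, z in degrees; "grip": the closure, from 0 (fully open) to 1 (shut). A call has 1 to 5 rows; each row is the pose to reach, as a shift and turn from the pose commanded when the call began, along the tool's axes at that moment; what a row does not reach only later rows make up. A row lasts 1/8 s, in which the tool goes at most 62.5 mm and 10.7 degrees, less where a joint would pass 70% of its speed; a pose out of reach is approached as far as the arm can. A call with a gripper value outside its range is refused whole. The fingers move at their own pace and stop on an object; "squeeze" is the grip in N (left out, the last holds). Time passes only in rows, so rows that repeat a pose let the fingers close. It gives the time, the measured TCP pose, the force and the opening at its end, in the units of the state.
- monitor.get_obs(): the state, without advancing time (a new reading comes with each control period).
- cams.read_camera(name): name is "side" or "top" or "wrist"; returns the picture (480x640x3 uint8, blue, green, red); there is no depth.
- cams.camera_model(name): a dict with "fx", "fy", "cx", "cy" (pixels), "camera_from_world" (4x4, takes a point from world to camera coordinates); the wrist camera has in their place "mount" (4x4, takes a point from camera to tool coordinates, whose origin is the TCP and whose axes are the tool frame's). Camera axes: x right, y down, z forward; pixel columns grow to the right and rows downward; lengths in m; the calibration is good to about 2 mm. A picture is of the moment at which its call begins: read the wrist's pose just before it. camera_model takes no time and is no camera call.
- workorder.close_job(): hands the job in, once; it reports no verdict.
Trained networks look in the newest picture that a camera, given by its name, has taken for a name from the list of things; names that differ only in an ending like _2 or _b are one class to them, and where a whole thing is asked for, a point or a joint stands for the part that bears it (a point fixed in the world has none). Each returns a list of dicts, best first, with "confidence" (0 to 1); they miss things now and then, are a little off and sometimes report something else, mostly with a low value. They report only what shows in the picture. A call takes as long as a camera call. They do not tell look-alikes from the thing itself.
- recognise(thing, camera): "extent" ([left, top, right, bottom] in pixels, round what is visible of it).
- tip_of(thing, camera): "uv" ([column, row] in pixels: a listed point, or the origin of a listed thing).
The state is a dict: "clock": time; "joints": joint angles; "qvel": joint speeds; "effort": joint torques, N m; "ee_pos": TCP position; "ee_rot": TCP orientation; "wrist_force": force on the tool from outside, world axes, zero at the start; "ft_torque": the same for the moment, N m; "width": finger opening in m.
Only numpy, scipy, OpenCV 4.12 (cv2) and the standard library are available. Lean on these libraries where they do the work, as an engineer would, in place of code of your own. Each camera call takes 0.05 s, during which the arm holds its last target. There are 200 camera calls.

### The job

Put the digitising kit away: lay the two loose styluses flat in the two empty lanes of the white tray, one in each, button side up and with their tips towards the tray's raised end wall, in line with the stylus that is already there. Take the white ceramic reference ball off its stand and lower it gently to the bottom of the open metal canister; do not let it drop. Leave the stylus already in the tray and everything else on the bench where they are.

Things in the scene. Friction and masses are not known exactly. Their poses are not given: they have to be found in the camera images.
- tray: white moulded tray with dark floor, fixed to the bench, 200 (x) x 204 (y) mm, floor top 4 mm above the bench. Origin: on the bench, under the middle of the middle lane; +x points to the raised end wall (24 mm above the bench, inner face at x = +120). Floor from x = -74 to +126. Three open-topped lanes run along x, at y = +66, 0, -66 (see lane_left for the ribs).
- lane_left (a point): middle of the empty lane at tray y = +66, on the floor, axes as the tray's; a stylus laid here has its origin at this point. Each lane is bounded by ribs 32 mm apart, 16 mm above the bench, only at x = -50 to -32 and +32 to +50; between these, x = -32 to +32, nothing stands above the floor, so fingers can go down there.
- lane_right (a point): middle of the empty lane at tray y = -66, on the tray's floor, axes as the tray's; a stylus laid here has its origin at this point
- stylus_a: loose stylus: light grey square-sided handle 110 x 20 x 20 mm, then a thin steel shaft (diameter 7) with a white bead (12) at the tip, 168 mm over all, about 80 g; round black button on top, nearer the tip. Origin: centre of the handle's underside, near the balance point; +x to the tip, z up. Lies button up on the bench, left or right of the tray and nearer the robot.
- end_wall (a point): middle of the inner face of the tray's end wall, 120 mm along +x from the tray's origin, 10 mm above the bench; the tips of laid styluses point towards it and end about 7 mm short
- stylus_b: the other loose stylus, just like stylus_a, at the other place
- stylus_ref: a third stylus, just like the others, loose, already laid in the middle lane with its tip towards the end wall; to be left alone
- stand: black upright ring, fixed, 38 mm outer and 28 mm inner diameter, 30 mm high, on which the ball rests. Origin: centre of its underside, on the bench. Stands left or right of the tray; the canister is on the other side
- ball_center (a point): centre of the plain white ceramic ball, 50 mm diameter, 120 g or so. It rests on the stand with its centre about 51 mm above the bench
- ball: the same ball; its origin turns with it, so go by point ball_center
- canister: open round metal canister, fixed, no lid; outer diameter 156 mm at the foot to 160 mm at the rim, wall 4 mm (152 mm clear at the mouth, 148 mm at the floor), 70 mm high, inner floor 6 mm above the bench, hard. Origin: centre of its underside, on the bench
- canister_floor (a point): centre of the canister's inner floor; the ball's centre is 25 mm above it when it lies on the floor
- tape: bystander: paper-coloured tape roll, 64 mm diameter, 24 high, lying flat in front of the tray on the robot's side; origin at the centre of its underside
- cap_disc: bystander: small black disc, 28 mm diameter, 10 high, between the tray and the things on its right; origin at the centre of its underside
- marker: bystander: white and black marker pen, 122 mm long, 18 wide, lying far to the right; origin on its underside, 40 mm from its white end
- driver: bystander: screwdriver with black handle lying far to the left, about 200 mm long
Mind the look-alikes: they are no part of the job. What is shaped like the stylus_b but blue or pink is not meant.

How it is judged:
At the end, for the whole second after the job is handed in: One loose stylus on the floor of each empty lane, button up, tip to the end wall: within 20 mm along and 10 mm across of the lane's middle, 0.15 rad of its direction, tilt under 0.1 rad, underside within 5 mm of the floor. Ball on the canister floor (centre under 30 mm above it). All at rest (((x of stylus_a in the frame of lane_left between -0.02 and 0.02 m and y of stylus_a in the frame of lane_left between -0.01 and 0.01 m and z of stylus_a in the frame of lane_left between -0.004 and 0.005 m and angle between the x axis of stylus_a and the x axis of lane_left, either way round below 0.15 rad and angle between each of stylus_a, stylus_b's own z axis and vertical below 0.1 rad and x of end_wall in the frame of stylus_a above 0.08 m and x of stylus_b in the frame of lane_right between -0.02 and 0.02 m and y of stylus_b in the frame of lane_right between -0.01 and 0.01 m and z of stylus_b in the frame of lane_right between -0.004 and 0.005 m and angle between the x axis of stylus_b and the x axis of lane_right, either way round below 0.15 rad and x of end_wall in the frame of stylus_b above 0.08 m) or (x of stylus_a in the frame of lane_right between -0.02 and 0.02 m and y of stylus_a in the frame of lane_right between -0.01 and 0.01 m and z of stylus_a in the frame of lane_right between -0.004 and 0.005 m and angle between the x axis of stylus_a and the x axis of lane_right, either way round below 0.15 rad and angle between each of stylus_a, stylus_b's own z axis and vertical below 0.1 rad and x of end_wall in the frame of stylus_a above 0.08 m and x of stylus_b in the frame of lane_left between -0.02 and 0.02 m and y of stylus_b in the frame of lane_left between -0.01 and 0.01 m and z of stylus_b in the frame of lane_left between -0.004 and 0.005 m and angle between the x axis of stylus_b and the x axis of lane_left, either way round below 0.15 rad and x of end_wall in the frame of stylus_b above 0.08 m)) and horizontal distance between ball_center and canister below 0.055 m and z of ball_center in the frame of canister_floor below 0.03 m and linear speed of each of stylus_a, stylus_b, ball below 0.03 m/s); the robot touches nothing.
It fails at once if the ball falls into the canister (faster than 0.45 m/s below its rim) (linear speed of ball above 0.45 m/s and z of ball_center in the frame of canister_floor below 0.06 m and horizontal distance between ball_center and canister below 0.075 m).
It fails at once if the ball is pressed or knocked hard against the canister (over 40 N) (contact force between ball and canister above 40 N).
It fails at once if the stylus already in the tray is shifted by more than 15 mm (distance of stylus_ref from where it was at the start of the episode above 0.015 m).
It fails at once if a bystander is shifted by more than 25 mm (distance of any of tape, cap_disc, marker, driver from where it was at the start of the episode above 0.025 m).
It also fails if it takes over 72 s, if anything falls off the work surface, if the arm or the gripper's body presses on something with over 40 N, if the wrist force passes 120 N, or if a joint passes its speed limit or range.

## Working session

There is one attempt and no reset: what is moved stays moved. The work goes in short steps, Python scripts to look and compute and a tool call to move; the robot and the scene stay as the last step left them, time stands still between calls to the robot, and variables do not carry over. Pictures are saved under pics/ and viewed, about 8 in all and at most 12, crops included, and the job is handed in when it is done.

Besides the shell and the picture viewer there is one more tool, called after ">>>" in YAML: its name, and indented under it one key for each argument. arm_command: Moves the arm, as the interface text tells. Its arguments: {"type":"object","properties":{"increments":{"type":"array"},"squeeze":{"type":"number"}},"required":["increments"]}

```bash
mkdir -p pics; cat > h.py <<'E'
import numpy as np, cv2
from bench import monitor, cams, workorder, recognise, tip_of
def snap(n,f=None):
    im=cams.read_camera(n)
    if f: cv2.imwrite(f'pics/{f}.png',im)
    return im
def ray(n,uv,obs=None):
    m=cams.camera_model(n)
    d=np.array([(uv[0]-m['cx'])/m['fx'],(uv[1]-m['cy'])/m['fy'],1])
    if n=='wrist':
        o=obs or monitor.get_obs(); T=np.eye(4);T[:3,:3]=o['ee_rot'];T[:3,3]=o['ee_pos'];T=T@np.array(m['mount'])
    else: T=np.linalg.inv(np.array(m['camera_from_world']))
    return T[:3,3],T[:3,:3]@d
def at(n,uv,z,obs=None):
    c,d=ray(n,uv,obs); return c+d*(z-c[2])/d[2]
def proj(n,p,obs=None):
    m=cams.camera_model(n)
    if n=='wrist':
        o=obs or monitor.get_obs(); T=np.eye(4);T[:3,:3]=o['ee_rot'];T[:3,3]=o['ee_pos'];T=np.linalg.inv(T@np.array(m['mount']))
    else: T=np.array(m['camera_from_world'])
    q=T[:3,:3]@p+T[:3,3]; return np.array([m['fx']*q[0]/q[2]+m['cx'],m['fy']*q[1]/q[2]+m['cy']])
E
python3 - <<'E'
from h import *
np.set_printoptions(precision=3,suppress=True)
snap('top','top0'); snap('side','side0')
o=monitor.get_obs(); print(o['clock'],o['ee_pos'],np.array(o['ee_rot']),o['width'])
for c in ['top']:
  for t,z in [('tray',0),('lane_left',.004),('lane_right',.004),('stylus_a',0),('stylus_ref',.004),('end_wall',.01),('stand',0),('ball_center',.051),('canister',0),('canister_floor',.006),('tape',0),('cap_disc',0)]:
    for r in tip_of(t,c)[:5]: print(c,t,round(r['confidence'],2),np.round(r['uv'],1),at(c,r['uv'],z))
E
```

```text
0.1 [0.285 0.611 0.255] [[-0.423 -0.906 -0.   ]
 [-0.906  0.423 -0.001]
 [ 0.002 -0.    -1.   ]] 0.08528097458582795
top tray 0.67 [300.5 208. ] [0.54  0.006 0.   ]
top tray 0.21 [213.6 267.4] [0.379 0.253 0.   ]
top lane_left 0.67 [274.2 204.2] [0.552 0.079 0.004]
top lane_right 0.89 [325.3 209.5] [ 0.533 -0.064  0.004]
top lane_right 0.69 [131.5 233.2] [0.481 0.481 0.004]
top stylus_a 0.88 [414.6 261.8] [ 0.379 -0.312  0.   ]
top stylus_a 0.83 [214.5 266.8] [0.381 0.251 0.   ]
top stylus_a 0.82 [519.3 281.1] [ 0.316 -0.604  0.   ]
top stylus_a 0.63 [427.7 320. ] [ 0.215 -0.342  0.   ]
top stylus_a 0.17 [201.4 193.9] [0.588 0.285 0.   ]
top stylus_ref 0.59 [301.5 204.8] [0.548 0.002 0.004]
top end_wall 0.87 [307.5 166.9] [ 0.655 -0.017  0.01 ]
top end_wall 0.49 [288.  265.8] [0.377 0.044 0.01 ]
top stand 0.3 [378.7 228.6] [ 0.475 -0.214  0.   ]
top ball_center 0.81 [420.1 192.7] [ 0.566 -0.326  0.051]
top ball_center 0.57 [201.  194.9] [0.577 0.276 0.051]
top canister 0.86 [201.3 191.8] [0.594 0.285 0.   ]
top canister_floor 0.56 [201.5 195. ] [0.584 0.283 0.006]
top tape 0.68 [289.5 264.9] [0.38  0.041 0.   ]
top cap_disc 0.42 [379.1 230.7] [ 0.469 -0.215  0.   ]
```

View pics/top0.png

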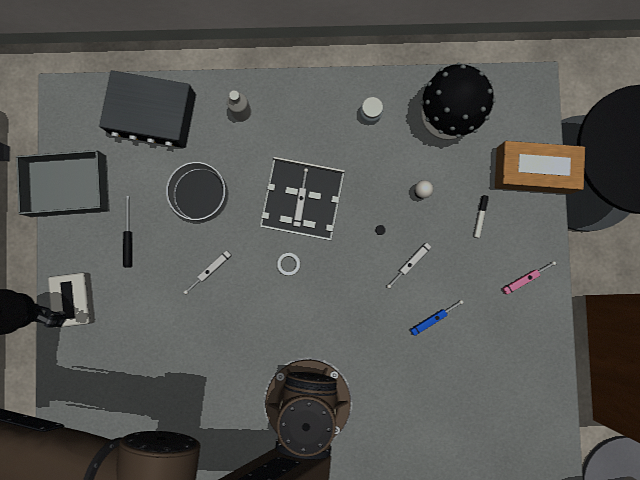

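View pics/side0.png

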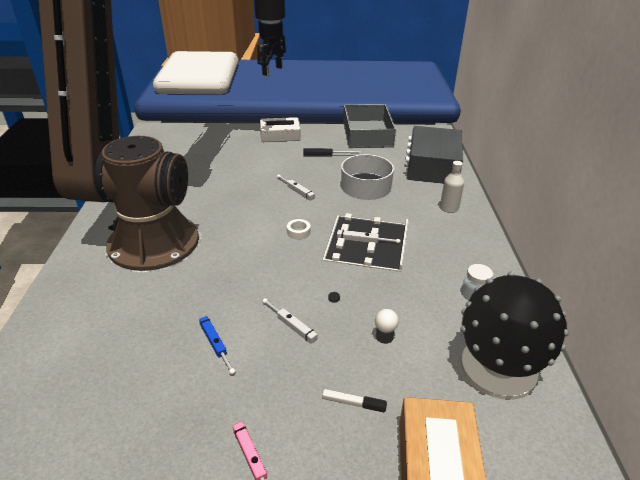

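The top view shows the two loose grey styluses at about (212,268) and (415,260), with both tips towards lower left. The tray is at (303,198), the canister at (196,191), and the ball at (424,189). The blue and pink styluses are decoys. I'll refine these positions from the top picture next.

```bash
cat >> h.py <<'E'
def blob(n,box,thr,below=False,f=None):
    im=cv2.imread(f) if f else snap(n)
    x0,y0,x1,y1=box; g=im.max(2)[y0:y1,x0:x1]
    m=((g<thr) if below else (g>thr)).astype('uint8')
    k,l,s,c=cv2.connectedComponentsWithStats(m)
    i=1+np.argmax(s[1:,4]); ys,xs=np.nonzero(l==i)
    return np.c_[xs+x0,ys+y0].astype(np.float32)
E
python3 - <<'E'
from h import *
np.set_printoptions(precision=3,suppress=True)
f='pics/top0.png'; im=cv2.imread(f)
for nm,b in [('L',(175,240,240,300)),('R',(380,235,440,295))]:
    p=blob('top',b,165,f=f); print(nm,len(p))
    w=np.array([at('top',q,.012)[:2] for q in p]); c=w.mean(0)
    u,s,v=np.linalg.svd(w-c); d=v[0]; t=(w-c)@d
    # tip side = far end toward -x world
    if d[0]>0: d=-d;t=-t
    print('c',c,'yaw',np.degrees(np.arctan2(d[1],d[0])),'ext',t.min(),t.max(),'origin', c+d*(t.min()+.055),c+d*(t.max()-.113))
for nm,b,thr,below,z in [('tray',(255,150,350,245),60,True,.004),('ball',(405,175,445,205),170,False,.051)]:
    p=blob('top',b,thr,below,f); w=np.array([at('top',q,z)[:2] for q in p],dtype=np.float32)
    print(nm,len(p),cv2.minAreaRect(w))
p=blob('top',(255,150,350,245),150,f=f);w=np.array([at('top',q,.01)[:2] for q in p],dtype=np.float32);print(cv2.minAreaRect(w))
big=cv2.resize(im[150:310,155:445],None,fx=2.75,fy=2.75,interpolation=cv2.INTER_CUBIC);cv2.imwrite('pics/z1.png',big)
E
```

```text
L 114
c [0.39  0.245] yaw 130.99728604603897 ext -0.028269508170557754 0.030453556486269802 origin [0.372 0.265] [0.444 0.183]
R 115
c [ 0.395 -0.319] yaw 132.02123490351553 ext -0.02830245949674915 0.031690577829726986 origin [ 0.377 -0.299] [ 0.449 -0.379]Traceback (most recent call last):
  File "<stdin>", line 12, in <module>
  File "h.py", line 15, in at
    c,d=ray(n,uv,obs); return c+d*(z-c[2])/d[2]
        ~~~^^^^^^^^^^
  File "h.py", line 8, in ray
    m=cams.camera_model(n)
ValueError: time passes only in moves, steps and waits
```

```bash
sed -i 's/cams.camera_model(n)$/cm(n)/' h.py; cat >> h.py <<'E'
import functools
@functools.lru_cache
def cm(n): return cams.camera_model(n)
E
python3 - <<'E'
from h import *
np.set_printoptions(precision=3,suppress=True)
f='pics/top0.png'; im=cv2.imread(f)
print(im[285,385:400].max(1),im[262,395:430].max(1))
for nm,b in [('L',(175,240,240,300)),('R',(380,235,440,295))]:
  for thr in (135,150):
    p=blob('top',b,thr,f=f); 
    w=np.array([at('top',q,.012)[:2] for q in p]); c=w.mean(0)
    u,s,v=np.linalg.svd(w-c); d=v[0]; d=-d if d[0]>0 else d; t=(w-c)@d
    print(nm,len(p),'c',c,'yaw',np.degrees(np.arctan2(d[1],d[0])),'ext',t.min(),t.max(),'origin', c+d*(t.min()+.055),c+d*(t.max()-.113))
for nm,b,thr,below,z in [('tray',(255,150,350,245),60,True,.004),('ball',(405,175,445,205),150,False,.051),('trayw',(255,150,350,245),150,False,.01)]:
    p=blob('top',b,thr,below,f); w=np.array([at('top',q,z)[:2] for q in p],dtype=np.float32)
    print(nm,len(p),cv2.minAreaRect(w))
big=cv2.resize(im[150:310,155:445],None,fx=2.75,fy=2.75,interpolation=cv2.INTER_CUBIC);cv2.imwrite('pics/z1.png',big)
E
```

```text
[ 91  40 105 177 192 167 100  88 110 114 113 107 105 105 110] [112 111 108 111 112 109 110 106 106 112  97  41  99 178 200 191 183 178
 176 176 175 144  89 103 104 107 110 109 108 105 107 108 108 108 105]
L 190 c [0.379 0.256] yaw 130.74207658499478 ext -0.044280816578955134 0.046158685574241604 origin [0.372 0.265] [0.423 0.206]
L 175 c [0.38  0.256] yaw 131.14052353195953 ext -0.043655595599253076 0.046705246379103414 origin [0.372 0.265] [0.423 0.206]
R 188 c [ 0.384 -0.308] yaw 134.5569817810832 ext -0.043972226392516446 0.04593856222994019 origin [ 0.376 -0.3  ] [ 0.431 -0.355]
R 178 c [ 0.384 -0.307] yaw 134.18541002949917 ext -0.04420628726764308 0.04562923787374344 origin [ 0.376 -0.3  ] [ 0.431 -0.356]
tray 3424 ((0.5687718391418457, 0.0019882619380950928), (0.20267640054225922, 0.19148650765419006), 77.29586791992188)
ball 126 ((0.5812360048294067, -0.34052574634552), (0.03312753140926361, 0.03158532828092575), 42.81740188598633)
trayw 120 ((0.5353871583938599, 0.009471224620938301), (0.01616591215133667, 0.060468800365924835), 79.15180206298828)
```

View pics/z1.png

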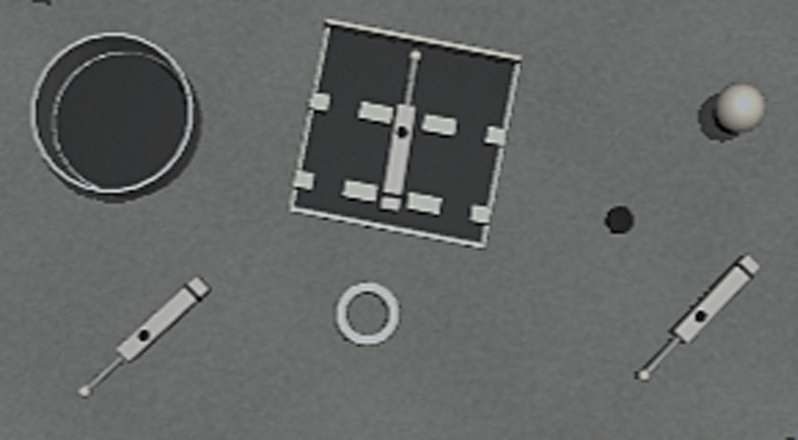

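The crop shows the tray turned about -12°, with its end wall at the top, i.e. away from the robot. Both handles have a black band near the rear. Next I'll move above the left stylus and refine with the wrist camera.

```bash
cat >> h.py <<'E'
def plan(x,y,z,yaw):
    "yaw: world angle of tool x, deg; prints tool-frame increments"
    o=monitor.get_obs(); R=np.array(o['ee_rot']); d=R.T@(np.array([x,y,z])-o['ee_pos'])*1000
    cy=np.degrees(np.arctan2(R[1,0],R[0,0])); r=-(yaw-cy)
    a=np.radians(yaw); Rt=np.array([[np.cos(a),np.sin(a),0],[np.sin(a),-np.cos(a),0],[0,0,-1]])
    rv=np.degrees(cv2.Rodrigues(R.T@Rt)[0].ravel())
    print('clock %.2f pos'%o['clock'],np.round(o['ee_pos'],4),'yaw %.2f'%cy,'-> xyz',np.round(d,1),'rz %.2f'%r,'rotvec',np.round(rv,2),'w %.4f'%o['width'],'q',np.round(o['joints'],2))
E
python3 - <<'E'
from h import *
np.set_printoptions(precision=3,suppress=True)
plan(.386,.249,.22,-139)
print(np.array(cm('wrist')['mount']),cm('wrist')['fx'])
E
```

```text
clock 0.70 pos [0.285 0.612 0.256] yaw -115.02 -> xyz [ 286.1 -244.4   36.3] rz 23.98 rotvec [ 0.    0.   23.98] w 0.0854 q [ 1.42  0.36  0.01 -0.   -1.22 -0.29]
[[ 1.    -0.     0.    -0.   ]
 [ 0.     0.955  0.298 -0.077]
 [-0.    -0.298  0.955 -0.118]
 [ 0.     0.     0.     1.   ]] 370.9450354948153
```

>>> arm_command:
  increments:
    - {"x":286,"y":-244,"z":36,"rz":24,"grip":0}
    - {"x":286,"y":-244,"z":36,"rz":24,"grip":0}
    - {"x":286,"y":-244,"z":36,"rz":24,"grip":0}
    - {"x":286,"y":-244,"z":36,"rz":24,"grip":0}
    - {"x":286,"y":-244,"z":36,"rz":24,"grip":0}

```text
validation failed for argument at $.in...
```

```bash
python3 -c "
from h import *
plan(.386,.249,.22,-139)"
```

```text
clock 0.70 pos [0.2855 0.6116 0.2564] yaw -115.02 -> xyz [ 286.1 -244.4   36.3] rz 23.98 rotvec [ 0.    0.   23.98] w 0.0854 q [ 1.42  0.36  0.01 -0.   -1.22 -0.29]
```

>>> arm_command:
  increments:
    - {"x":48,"y":-41,"z":6,"rx":0,"ry":0,"rz":5,"grip":0}

```text
clock: 0.82
ee_pos: [0.3017, 0.5535, 0.2492]
ee_rot: [[-0.5, -0.866, 0.0], [-0.866, 0.5, -0.0], [0.0, -0.0, -1.0]]
wrist_force: [0.3, -0.8, -0.7]
width: 0.0853
```

```bash
python3 -c "
from h import *
plan(.386,.249,.22,-139)"
```

```text
clock 0.82 pos [0.3017 0.5535 0.2492] yaw -119.98 -> xyz [ 221.6 -225.2   29.3] rz 19.02 rotvec [-0.02 -0.   19.02] w 0.0853 q [ 1.38  0.29 -0.1   0.   -1.18 -0.33]
```

>>> arm_command:
  increments:
    - {"x":222,"y":-225,"z":29,"rx":0,"ry":0,"rz":19,"grip":0}
    - {"x":222,"y":-225,"z":29,"rx":0,"ry":0,"rz":19,"grip":0}
    - {"x":222,"y":-225,"z":29,"rx":0,"ry":0,"rz":19,"grip":0}
    - {"x":222,"y":-225,"z":29,"rx":0,"ry":0,"rz":19,"grip":0}
    - {"x":222,"y":-225,"z":29,"rx":0,"ry":0,"rz":19,"grip":0}

```text
clock: 1.45
ee_pos: [0.3848, 0.2497, 0.2221]
ee_rot: [[-0.755, -0.656, 0.001], [-0.656, 0.755, 0.001], [-0.001, 0.0, -1.0]]
wrist_force: [1.8, -0.7, 0.4]
width: 0.0856
```

```bash
python3 -c "
from h import *
plan(.386,.249,.22,-139)"
```

```text
clock 1.45 pos [0.3848 0.2497 0.2221] yaw -138.99 -> xyz [-0.4 -1.4  2.1] rz 0.01 rotvec [0.01 0.07 0.01] w 0.0856 q [ 1.01  0.02 -0.5   0.   -1.05 -0.29]
```

Works with all keys given. Now the wrist view.

```bash
python3 - <<'E'
from h import *
np.set_printoptions(precision=3,suppress=True)
snap('wrist'); o=monitor.get_obs(); im=snap('wrist','w1')
for r in tip_of('stylus_a','wrist')[:2]: print(r, at('wrist',r['uv'],0,o))
print(proj('wrist',np.array([.386,.249,.02]),o)); plan(.386,.249,.22,-139)
E
```

```text
{'uv': [318.4, 217.8], 'confidence': 0.89} [0.383 0.251 0.   ]
[317.327 219.179]
clock 1.60 pos [0.385 0.249 0.222] yaw -139.23 -> xyz [-0.9 -0.7  2.1] rz -0.23 rotvec [ 0.01  0.03 -0.23] w 0.0855 q [ 1.01  0.02 -0.5  -0.   -1.05 -0.29]
```

View pics/w1.png

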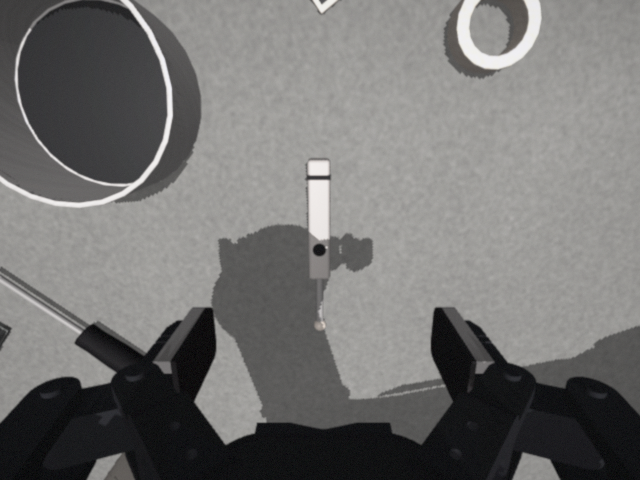

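Wrist view: the handle runs from (318,159) to (319,278) on its top face, button at (319,250), tip down at (319,326). It is aligned with the tool.

```bash
python3 - <<'E'
from h import *
np.set_printoptions(precision=4,suppress=True)
a=at('wrist',(318,160.5),.02);b=at('wrist',(319.2,277.5),.02); print(a,b,np.linalg.norm(a-b),np.degrees(np.arctan2(*(b-a)[1::-1]))); m=(a+b)/2;print(m)
plan(m[0],m[1],.029,-139)
E
```

```text
[0.4197 0.2156 0.02  ] [0.3493 0.2961 0.02  ] 0.10694758711952584 131.12643100483015
[0.3845 0.2558 0.02  ]
clock 1.60 pos [0.3848 0.249  0.2221] yaw -139.23 -> xyz [ -4.1   5.4 193.1] rz -0.23 rotvec [ 0.01  0.03 -0.23] w 0.0855 q [ 1.01  0.02 -0.5  -0.   -1.05 -0.29]
```

>>> arm_command:
  increments:
    - {"x":-1,"y":2,"z":60,"rx":0,"ry":0,"rz":0,"grip":0}
    - {"x":-3,"y":4,"z":120,"rx":0,"ry":0,"rz":0,"grip":0.2}
    - {"x":-3,"y":4,"z":165,"rx":0,"ry":0,"rz":0,"grip":0.4}
    - {"x":-3,"y":4,"z":188,"rx":0,"ry":0,"rz":0,"grip":0.4}
    - {"x":-3,"y":4,"z":193,"rx":0,"ry":0,"rz":0,"grip":0.4}
  squeeze: 40

```text
clock: 2.22
ee_pos: [0.3837, 0.2566, 0.0275]
ee_rot: [[-0.754, -0.656, -0.001], [-0.656, 0.754, -0.003], [0.003, -0.001, -1.0]]
wrist_force: [0.6, -0.5, 0.6]
width: 0.051
```

>>> arm_command:
  increments:
    - {"x":0,"y":0,"z":0,"rx":0,"ry":0,"rz":0,"grip":0.6}
    - {"x":0,"y":0,"z":0,"rx":0,"ry":0,"rz":0,"grip":1}
    - {"x":0,"y":0,"z":0,"rx":0,"ry":0,"rz":0,"grip":1}
    - {"x":0,"y":0,"z":0,"rx":0,"ry":0,"rz":0,"grip":1}
    - {"x":0,"y":0,"z":0,"rx":0,"ry":0,"rz":0,"grip":1}

```text
clock: 2.85
ee_pos: [0.3848, 0.2575, 0.03]
ee_rot: [[-0.755, -0.656, 0.002], [-0.656, 0.755, 0.002], [-0.003, 0.001, -1.0]]
wrist_force: [-3.1, 0.3, 8.0]
width: 0.0192
```

>>> arm_command:
  increments:
    - {"x":0,"y":0,"z":-55,"rx":0,"ry":0,"rz":0,"grip":1}
    - {"x":0,"y":-20,"z":-110,"rx":0,"ry":0,"rz":10,"grip":1}
    - {"x":-2,"y":-60,"z":-150,"rx":0,"ry":0,"rz":20,"grip":1}
    - {"x":-4,"y":-100,"z":-170,"rx":0,"ry":0,"rz":30,"grip":1}
    - {"x":-6,"y":-140,"z":-170,"rx":0,"ry":0,"rz":40,"grip":1}

```text
clock: 3.48
ee_pos: [0.4821, 0.1544, 0.2017]
ee_rot: [[-1.0, -0.012, 0.004], [-0.012, 1.0, 0.003], [-0.004, 0.003, -1.0]]
wrist_force: [0.8, 0.2, -2.5]
width: 0.0189
```

```bash
python3 -c "
from h import *
plan(.557,.072,.20,-282)"
```

```text
clock 3.48 pos [0.4821 0.1544 0.2017] yaw -179.34 -> xyz [-73.9 -83.3   1.7] rz 102.66 rotvec [3.5000e-01 1.0000e-02 1.0266e+02] w 0.0189 q [ 0.7   0.12 -0.44  0.   -1.01 -0.69]
```

>>> arm_command:
  increments:
    - {"x":-37,"y":-42,"z":1,"rx":0,"ry":0,"rz":53,"grip":1}
    - {"x":-37,"y":-42,"z":1,"rx":0,"ry":0,"rz":53,"grip":1}
    - {"x":-37,"y":-42,"z":1,"rx":0,"ry":0,"rz":53,"grip":1}
    - {"x":-37,"y":-42,"z":1,"rx":0,"ry":0,"rz":53,"grip":1}
    - {"x":-37,"y":-42,"z":1,"rx":0,"ry":0,"rz":53,"grip":1}

```text
clock: 4.1
ee_pos: [0.518, 0.1131, 0.1982]
ee_rot: [[-0.61, 0.792, 0.0], [0.792, 0.61, 0.0], [0.0, 0.0, -1.0]]
wrist_force: [-1.3, -0.6, -0.9]
width: 0.0189
```

```bash
python3 -c "
from h import *
plan(.557,.072,.20,-282)"
```

```text
clock 4.10 pos [0.518  0.1131 0.1982] yaw 127.60 -> xyz [-56.3   5.8  -1.8] rz 409.60 rotvec [ 2.00e-02 -2.00e-02  4.96e+01] w 0.0189 q [ 0.58  0.17 -0.39 -0.   -1.01 -1.5 ]
```

>>> arm_command:
  increments:
    - {"x":-56,"y":6,"z":-2,"rx":0,"ry":0,"rz":49.6,"grip":1}
    - {"x":-56,"y":6,"z":-2,"rx":0,"ry":0,"rz":49.6,"grip":1}
    - {"x":-56,"y":6,"z":-2,"rx":0,"ry":0,"rz":49.6,"grip":1}
    - {"x":-56,"y":6,"z":-2,"rx":0,"ry":0,"rz":49.6,"grip":1}
    - {"x":-56,"y":6,"z":-2,"rx":0,"ry":0,"rz":49.6,"grip":1}

```text
clock: 4.72
ee_pos: [0.5572, 0.0728, 0.2002]
ee_rot: [[0.207, 0.978, 0.0], [0.978, -0.207, 0.0], [0.0, 0.0, -1.0]]
wrist_force: [0.3, -0.1, -1.0]
width: 0.0191
```

```bash
python3 - <<'E'
from h import *
np.set_printoptions(precision=4,suppress=True)
snap('wrist'); snap('wrist');snap('wrist');o=monitor.get_obs(); im=snap('wrist','w2')
for t,z in [('tray',0),('lane_left',.004),('lane_right',.004),('stylus_ref',.004),('end_wall',.01)]:
    for r in tip_of(t,'wrist')[:3]: print(t,r, at('wrist',r['uv'],z,o))
plan(.557,.072,.20,78)
E
```

```text
tray {'uv': [242.7, 208.6], 'confidence': 0.82} [0.5372 0.0053 0.    ]
lane_right {'uv': [166.7, 213.5], 'confidence': 0.72} [ 0.5276 -0.0593  0.004 ]
stylus_ref {'uv': [249.1, 215.2], 'confidence': 0.83} [0.5433 0.0102 0.004 ]
end_wall {'uv': [249.8, 340.2], 'confidence': 0.96} [ 0.6599 -0.019   0.01  ]
clock 5.17 pos [0.5574 0.073  0.1999] yaw 78.43 -> xyz [-1.  -0.2 -0.1] rz 0.43 rotvec [-0.   -0.    0.43] w 0.0190 q [ 0.48  0.22 -0.32 -0.   -1.03 -2.25]
```

View pics/w2.png

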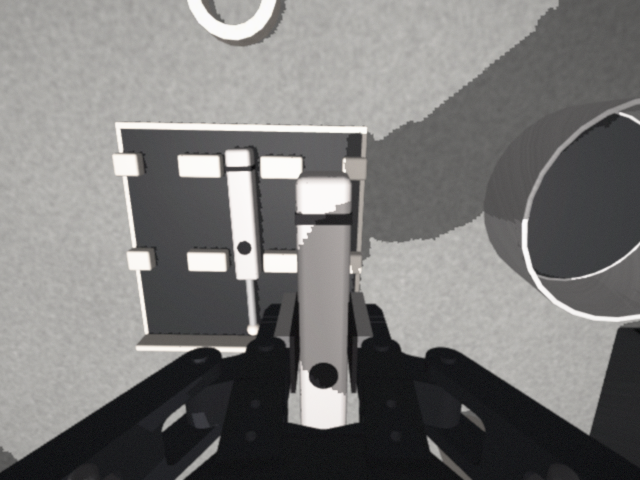

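Wrist view: the held stylus is straight between the pads (column 323). The middle-lane ribs are at about (200,166), (282,166), (208,261), and the end wall is at row 345. I'll fit the tray pose to the rib tops.

```bash
cat >> h.py <<'E'
def traypix(p,pts,T,m):
    x,y,a=p; c,s=np.cos(a),np.sin(a)
    P=np.array([[x+c*u-s*v,y+s*u+c*v,w] for u,v,w in pts])
    q=P@T[:3,:3].T+T[:3,3]; return np.c_[m['fx']*q[:,0]/q[:,2]+m['cx'],m['fy']*q[:,1]/q[:,2]+m['cy']]
E
python3 - <<'E'
from h import *
from scipy.optimize import minimize
np.set_printoptions(precision=4,suppress=True)
o=monitor.get_obs(); m=cm('wrist'); T=np.eye(4);T[:3,:3]=o['ee_rot'];T[:3,3]=o['ee_pos'];T=np.linalg.inv(T@np.array(m['mount']))
im=cv2.imread('pics/w2.png'); g=cv2.GaussianBlur(im.max(2).astype(float),(0,0),1.5)
bl=[(x,y0,y1) for x in (-.05,.032) for y0,y1 in [(-.05,-.016)]]+[(-.05,.016,.05)]
def samp(p,e):
    r=[]
    for x,y0,y1 in bl:
        u=np.linspace(0,1,15)
        xs,xe,ys,ye=x-e,x+.018+e,y0-e,y1+e
        for t in u: r+= [(xs,ys+t*(ye-ys),.016),(xe,ys+t*(ye-ys),.016),(xs+t*(xe-xs),ys,.016),(xs+t*(xe-xs),ye,.016)]
    q=traypix(p,r,T,m).astype(np.float32)
    return cv2.remap(g.astype(np.float32),q[:,:1],q[:,1:],1).mean()
f=lambda p: samp(p,.0025)-samp(p,-.0025)
best=min((minimize(f,[.5435+dx,.0077+dy,np.radians(-12)],method='Nelder-Mead',options=dict(initial_simplex=[[.5435+dx,.0077+dy,-.2],[.5495+dx,.0077+dy,-.2],[.5435+dx,.0137+dy,-.2],[.5435+dx,.0077+dy,-.17]])) for dx in (-.006,0,.006) for dy in (-.006,0,.006)),key=lambda r:r.fun)
x,y,a=best.x; print(best.fun,best.x,np.degrees(a))
for n,v in [('LL',.066),('LR',-.066)]: print(n,x-np.sin(a)*v,y+np.cos(a)*v)
for q in traypix(best.x,[(-.05,-.05,.016),(-.05,-.016,.016),(.032,-.05,.016),(.05,-.016,.016),(.12,0,.024),(-.05,.05,.016)],T,m): print(q)
R=np.array(o['ee_rot'])
for uv in [(323,180),(323,423),(323,375)]: print('stylus tool', R.T@(at('wrist',uv,.191)-o['ee_pos'])*1000)
E
```

```text
-150.51373291015625 [ 0.5407  0.0074 -0.2156] -12.352597545777344
LL 0.5547847045394985 0.07186519641533856
LR 0.5265463108965811 -0.057078950890646796
[175.8855 153.9677]
[218.7733 154.5592]
[185.8392 251.744 ]
[226.7798 271.7316]
[247.0983 346.8558]
[301.9188 155.706 ]
stylus tool [ -0.1057 -57.6983   8.8694]
stylus tool [-0.1306 44.3748  8.8666]
stylus tool [-0.1248 20.5002  8.8673]
```

```bash
python3 -c "
from h import *
plan(.5574,.0713,.0345,77.65)"
```

```text
clock 5.17 pos [0.5574 0.073  0.1999] yaw 78.43 -> xyz [ -1.6   0.4 165.4] rz 0.78 rotvec [-0.   -0.    0.78] w 0.0190 q [ 0.48  0.22 -0.32 -0.   -1.03 -2.25]
```

>>> arm_command:
  increments:
    - {"x":-2,"y":0,"z":60,"rx":0,"ry":0,"rz":0.8,"grip":1}
    - {"x":-2,"y":0,"z":115,"rx":0,"ry":0,"rz":0.8,"grip":1}
    - {"x":-2,"y":0,"z":145,"rx":0,"ry":0,"rz":0.8,"grip":1}
    - {"x":-2,"y":0,"z":160,"rx":0,"ry":0,"rz":0.8,"grip":1}
    - {"x":-2,"y":0,"z":165,"rx":0,"ry":0,"rz":0.8,"grip":1}

```text
clock: 5.8
ee_pos: [0.5572, 0.071, 0.0345]
ee_rot: [[0.215, 0.977, -0.0], [0.977, -0.215, -0.0], [-0.0, -0.0, -1.0]]
wrist_force: [0.5, 0.4, -1.2]
width: 0.0187
```

>>> arm_command:
  increments:
    - {"x":0,"y":0,"z":0,"rx":0,"ry":0,"rz":0,"grip":1}
    - {"x":0,"y":0,"z":0,"rx":0,"ry":0,"rz":0,"grip":1}

```text
clock: 6.05
ee_pos: [0.5578, 0.0713, 0.0361]
ee_rot: [[0.215, 0.977, 0.002], [0.977, -0.215, 0.001], [0.001, 0.002, -1.0]]
wrist_force: [0.0, 0.7, -0.9]
width: 0.0186
```

>>> arm_command:
  increments:
    - {"x":0,"y":0,"z":1,"rx":0,"ry":0,"rz":0,"grip":1}
    - {"x":0,"y":0,"z":2,"rx":0,"ry":0,"rz":0,"grip":1}
    - {"x":0,"y":0,"z":2,"rx":0,"ry":0,"rz":0,"grip":1}

```text
clock: 6.42
ee_pos: [0.5575, 0.0712, 0.0341]
ee_rot: [[0.215, 0.977, 0.001], [0.977, -0.215, 0.0], [0.001, 0.001, -1.0]]
wrist_force: [-2.6, 0.2, 8.3]
width: 0.019
```

>>> arm_command:
  increments:
    - {"x":0,"y":0,"z":0,"rx":0,"ry":0,"rz":0,"grip":0.7}
    - {"x":0,"y":0,"z":0,"rx":0,"ry":0,"rz":0,"grip":0.6}
    - {"x":0,"y":0,"z":0,"rx":0,"ry":0,"rz":0,"grip":0.6}
    - {"x":0,"y":0,"z":0,"rx":0,"ry":0,"rz":0,"grip":0.6}

```text
clock: 6.92
ee_pos: [0.557, 0.0709, 0.0327]
ee_rot: [[0.215, 0.977, -0.0], [0.977, -0.215, -0.0], [-0.0, -0.0, -1.0]]
wrist_force: [0.1, -0.9, -0.0]
width: 0.0343
```

>>> arm_command:
  increments:
    - {"x":0,"y":0,"z":-60,"rx":0,"ry":0,"rz":0,"grip":0.6}
    - {"x":0,"y":0,"z":-120,"rx":0,"ry":0,"rz":-10,"grip":0.4}
    - {"x":-30,"y":-5,"z":-170,"rx":0,"ry":0,"rz":-20,"grip":0.4}
    - {"x":-80,"y":-15,"z":-187,"rx":0,"ry":0,"rz":-30,"grip":0.4}
    - {"x":-130,"y":-25,"z":-187,"rx":0,"ry":0,"rz":-40,"grip":0.4}

```text
clock: 7.55
ee_pos: [0.5048, -0.0514, 0.2218]
ee_rot: [[-0.469, 0.883, 0.004], [0.883, 0.469, 0.001], [-0.001, 0.004, -1.0]]
wrist_force: [0.4, -0.7, -1.6]
width: 0.0512
```

```bash
python3 -c "
from h import *
plan(.385,-.313,.22,-136)"
```

```text
clock 7.55 pos [ 0.5048 -0.0514  0.2218] yaw 117.96 -> xyz [-174.9 -228.5    1.1] rz 253.96 rotvec [ 9.0000e-02  2.4000e-01 -1.0604e+02] w 0.0512 q [ 0.29  0.11 -0.4   0.   -1.06 -1.37]
```

>>> arm_command:
  increments:
    - {"x":-87,"y":-114,"z":1,"rx":0,"ry":0,"rz":-53,"grip":0.4}
    - {"x":-87,"y":-114,"z":1,"rx":0,"ry":0,"rz":-53,"grip":0.4}
    - {"x":-87,"y":-114,"z":1,"rx":0,"ry":0,"rz":-53,"grip":0.4}
    - {"x":-87,"y":-114,"z":1,"rx":0,"ry":0,"rz":-53,"grip":0.4}
    - {"x":-87,"y":-114,"z":1,"rx":0,"ry":0,"rz":-53,"grip":0.4}

```text
clock: 8.18
ee_pos: [0.4435, -0.181, 0.2189]
ee_rot: [[-0.984, 0.177, 0.0], [0.177, 0.984, 0.0], [-0.0, 0.0, -1.0]]
wrist_force: [-0.1, -0.1, 0.1]
width: 0.051
```

>>> arm_command:
  increments:
    - {"x":39,"y":-138,"z":0,"rx":0,"ry":0,"rz":-53,"grip":0.4}
    - {"x":39,"y":-138,"z":0,"rx":0,"ry":0,"rz":-53,"grip":0.4}
    - {"x":39,"y":-138,"z":0,"rx":0,"ry":0,"rz":-53,"grip":0.4}
    - {"x":39,"y":-138,"z":0,"rx":0,"ry":0,"rz":-53,"grip":0.4}
    - {"x":39,"y":-138,"z":0,"rx":0,"ry":0,"rz":-53,"grip":0.4}

```text
clock: 8.8
ee_pos: [0.3798, -0.3096, 0.2187]
ee_rot: [[-0.761, -0.649, -0.0], [-0.649, 0.761, 0.0], [0.0, 0.0, -1.0]]
wrist_force: [0.1, -0.2, -0.7]
width: 0.051
```

```bash
python3 - <<'E'
from h import *
np.set_printoptions(precision=4,suppress=True)
snap('wrist');snap('wrist'); snap('wrist');o=monitor.get_obs(); im=snap('wrist','w3')
for r in tip_of('stylus_a','wrist')[:2]: print(r, at('wrist',r['uv'],0,o))
for r in tip_of('ball_center','wrist')[:2]: print(r, at('wrist',r['uv'],.051,o))
plan(.385,-.313,.22,-136)
E
```

```text
{'uv': [319.0, 202.8], 'confidence': 0.84} [ 0.3887 -0.313   0.    ]
{'uv': [474.4, 293.0], 'confidence': 0.75} [ 0.2121 -0.3424  0.    ]
{'uv': [128.7, 15.8], 'confidence': 0.64} [ 0.576  -0.3372  0.051 ]
{'uv': [143.9, 23.9], 'confidence': 0.28} [ 0.5655 -0.3396  0.051 ]
clock 9.10 pos [ 0.3805 -0.309   0.2188] yaw -139.97 -> xyz [-0.8 -6.  -1.2] rz -3.97 rotvec [-0.    0.   -3.97] w 0.0513 q [-0.28  0.08 -0.44 -0.   -1.05  0.98]
```

View pics/w3.png

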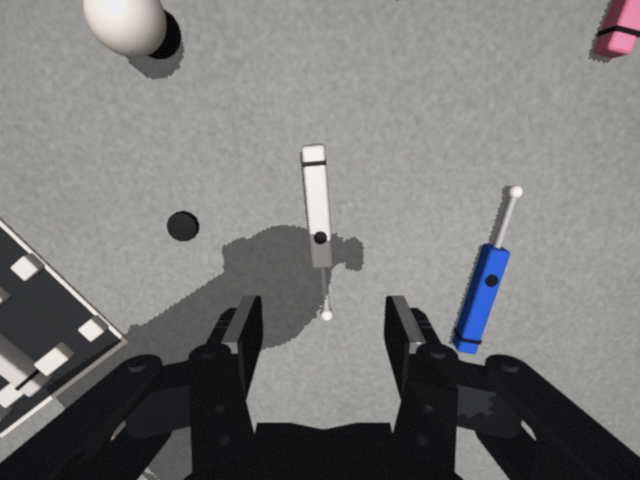

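The wrist view shows the right stylus from its rear at (313.5,146) to its handle front at (321.5,267). The blue decoy is at the right and stays put.

```bash
python3 - <<'E'
from h import *
np.set_printoptions(precision=4,suppress=True)
a=at('wrist',(313.5,146.5),.02);b=at('wrist',(321.5,266.5),.02); y=np.degrees(np.arctan2(*(b-a)[1::-1])); m=(a+b)/2;print(m,y,np.linalg.norm(a-b))
plan(m[0],m[1],.028,y-270)
E
```

```text
[ 0.3884 -0.3109  0.02  ] 133.51041878916269 0.106567394726085
clock 9.10 pos [ 0.3805 -0.309   0.2188] yaw -139.97 -> xyz [ -4.9  -6.6 190.8] rz -3.48 rotvec [-0.    0.   -3.48] w 0.0513 q [-0.28  0.08 -0.44 -0.   -1.05  0.98]
```

>>> arm_command:
  increments:
    - {"x":-5,"y":-8,"z":60,"rx":0,"ry":0,"rz":-3.5,"grip":0.4}
    - {"x":-5,"y":-8,"z":120,"rx":0,"ry":0,"rz":-3.5,"grip":0.4}
    - {"x":-5,"y":-8,"z":165,"rx":0,"ry":0,"rz":-3.5,"grip":0.4}
    - {"x":-5,"y":-8,"z":186,"rx":0,"ry":0,"rz":-3.5,"grip":0.4}
    - {"x":-5,"y":-8,"z":190,"rx":0,"ry":0,"rz":-3.5,"grip":0.4}

```text
clock: 9.72
ee_pos: [0.3887, -0.3116, 0.0275]
ee_rot: [[-0.724, -0.69, -0.003], [-0.69, 0.724, 0.001], [0.002, 0.003, -1.0]]
wrist_force: [0.4, -0.2, 0.4]
width: 0.0513
```

>>> arm_command:
  increments:
    - {"x":0,"y":0,"z":0,"rx":0,"ry":0,"rz":0,"grip":0.6}
    - {"x":0,"y":0,"z":0,"rx":0,"ry":0,"rz":0,"grip":1}
    - {"x":0,"y":0,"z":0,"rx":0,"ry":0,"rz":0,"grip":1}
    - {"x":0,"y":0,"z":0,"rx":0,"ry":0,"rz":0,"grip":1}
    - {"x":0,"y":0,"z":0,"rx":0,"ry":0,"rz":0,"grip":1}

```text
clock: 10.35
ee_pos: [0.3904, -0.3123, 0.0302]
ee_rot: [[-0.723, -0.691, 0.002], [-0.691, 0.723, -0.001], [-0.001, -0.002, -1.0]]
wrist_force: [-0.7, 0.9, 7.0]
width: 0.0189
```

```bash
python3 -c "
from h import *
plan(.5292,-.0577,.20,-282.35)"
```

```text
clock 10.35 pos [ 0.3904 -0.3123  0.0302] yaw -136.28 -> xyz [-276.5   87.6 -169.7] rz 146.07 rotvec [3.0000e-02 2.0000e-01 1.4607e+02] w 0.0189 q [-0.28  0.35 -0.64  0.   -0.58  1.04]
```

>>> arm_command:
  increments:
    - {"x":0,"y":0,"z":-55,"rx":0,"ry":0,"rz":0,"grip":1}
    - {"x":-10,"y":3,"z":-110,"rx":0,"ry":0,"rz":10,"grip":1}
    - {"x":-40,"y":12,"z":-155,"rx":0,"ry":0,"rz":20,"grip":1}
    - {"x":-85,"y":27,"z":-170,"rx":0,"ry":0,"rz":30,"grip":1}
    - {"x":-130,"y":41,"z":-170,"rx":0,"ry":0,"rz":40,"grip":1}

```text
clock: 10.98
ee_pos: [0.4562, -0.1914, 0.2013]
ee_rot: [[-0.998, -0.058, 0.005], [-0.058, 0.998, -0.0], [-0.005, -0.0, -1.0]]
wrist_force: [1.3, -0.7, -1.1]
width: 0.0189
```

```bash
python3 -c "
from h import *
plan(.5292,-.0577,.20,-282.35)"
```

```text
clock 10.97 pos [ 0.4562 -0.1914  0.2013] yaw -176.67 -> xyz [-80.7 129.3   1.7] rz 105.68 rotvec [  0.24   0.21 105.68] w 0.0189 q [ 0.    0.1  -0.46  0.   -1.    0.06]
```

>>> arm_command:
  increments:
    - {"x":-40,"y":65,"z":1,"rx":0,"ry":0,"rz":53,"grip":1}
    - {"x":-40,"y":65,"z":1,"rx":0,"ry":0,"rz":53,"grip":1}
    - {"x":-40,"y":65,"z":1,"rx":0,"ry":0,"rz":53,"grip":1}
    - {"x":-40,"y":65,"z":1,"rx":0,"ry":0,"rz":53,"grip":1}
    - {"x":-40,"y":65,"z":1,"rx":0,"ry":0,"rz":53,"grip":1}

```text
clock: 11.6
ee_pos: [0.4905, -0.1248, 0.1982]
ee_rot: [[-0.652, 0.759, 0.001], [0.759, 0.652, 0.0], [-0.0, 0.001, -1.0]]
wrist_force: [-0.4, 0.2, -1.3]
width: 0.0191
```

>>> arm_command:
  increments:
    - {"x":26,"y":71,"z":0,"rx":0,"ry":0,"rz":52.5,"grip":1}
    - {"x":26,"y":71,"z":0,"rx":0,"ry":0,"rz":52.5,"grip":1}
    - {"x":26,"y":71,"z":0,"rx":0,"ry":0,"rz":52.5,"grip":1}
    - {"x":26,"y":71,"z":0,"rx":0,"ry":0,"rz":52.5,"grip":1}
    - {"x":26,"y":71,"z":0,"rx":0,"ry":0,"rz":52.5,"grip":1}

```text
clock: 12.22
ee_pos: [0.527, -0.0587, 0.1982]
ee_rot: [[0.205, 0.979, 0.0], [0.979, -0.205, 0.0], [0.0, 0.0, -1.0]]
wrist_force: [0.3, 0.4, -0.1]
width: 0.0193
```

```bash
python3 - <<'E'
from h import *
snap('wrist');snap('wrist'); snap('wrist'); im=snap('wrist','w4')
for t,z in [('lane_left',.004),('lane_right',.004),('stylus_ref',.004)]:
    for r in tip_of(t,'wrist')[:3]: print(t,r, at('wrist',r['uv'],z))
plan(.5292,-.0577,.0345,77.65)
E
```

```text
lane_left {'uv': [472.2, 219.1], 'confidence': 0.89} [0.55413139 0.06710091 0.004     ]
stylus_ref {'uv': [403.1, 218.8], 'confidence': 0.89} [0.54228747 0.00855539 0.004     ]
clock 12.57 pos [ 0.5272 -0.0588  0.198 ] yaw 78.65 -> xyz [  1.5   1.7 163.5] rz 1.00 rotvec [ 0.01 -0.01  1.  ] w 0.0189 q [ 0.26  0.17 -0.39 -0.   -1.01 -2.03]
```

View pics/w4.png

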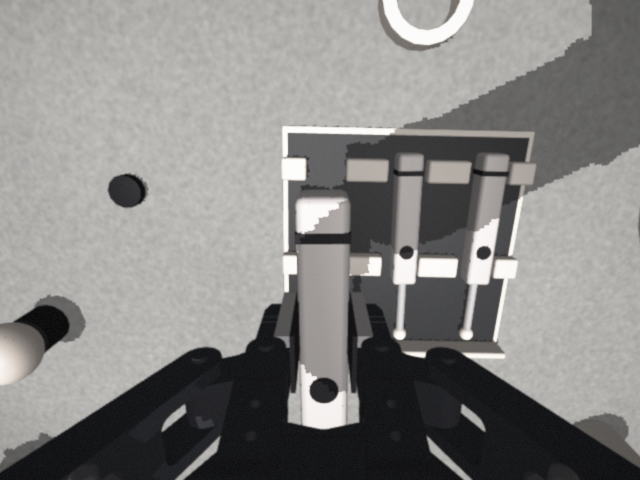

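The left stylus lies in its lane, in line with the reference one. The stylus in the gripper sits about 7 mm farther forward than the first one did (rear at row 197). Quick check of the rib prediction before I lower it.

```bash
python3 - <<'E'
from h import *
o=monitor.get_obs(); m=cm('wrist'); T=np.eye(4);T[:3,:3]=o['ee_rot'];T[:3,3]=o['ee_pos'];T=np.linalg.inv(T@np.array(m['mount']))
print(traypix([.5407,.0074,-.2156],[(-.041,-.082,.016),(-.041,-.05,.016),(-.041,-.016,.016),(-.041,.016,.016),(.041,-.082,.016),(.041,-.016,.016),(.041,.016,.016),(.041,.05,.016)],T,m).round(1))
plan(.5223,-.0562,.0345,77.65)
E
```

```text
[[306.  169.1]
 [346.1 169.8]
 [388.7 170.5]
 [428.7 171.2]
 [305.7 265.2]
 [382.  266.4]
 [419.  267. ]
 [458.2 267.7]]
clock 12.57 pos [ 0.5272 -0.0588  0.198 ] yaw 78.65 -> xyz [  1.6  -5.3 163.5] rz 1.00 rotvec [ 0.01 -0.01  1.  ] w 0.0189 q [ 0.26  0.17 -0.39 -0.   -1.01 -2.03]
```

>>> arm_command:
  increments:
    - {"x":1.5,"y":-5,"z":60,"rx":0,"ry":0,"rz":1,"grip":1}
    - {"x":1.5,"y":-5,"z":115,"rx":0,"ry":0,"rz":1,"grip":1}
    - {"x":1.5,"y":-5,"z":145,"rx":0,"ry":0,"rz":1,"grip":1}
    - {"x":1.5,"y":-5,"z":158,"rx":0,"ry":0,"rz":1,"grip":1}
    - {"x":1.5,"y":-5,"z":163,"rx":0,"ry":0,"rz":1,"grip":1}

```text
clock: 13.2
ee_pos: [0.523, -0.0564, 0.0348]
ee_rot: [[0.215, 0.977, -0.0], [0.977, -0.215, -0.0], [-0.0, -0.0, -1.0]]
wrist_force: [-1.1, 0.4, -0.9]
width: 0.0189
```

>>> arm_command:
  increments:
    - {"x":0,"y":0,"z":1,"rx":0,"ry":0,"rz":0,"grip":1}
    - {"x":0,"y":0,"z":2,"rx":0,"ry":0,"rz":0,"grip":1}
    - {"x":0,"y":0,"z":2,"rx":0,"ry":0,"rz":0,"grip":1}
    - {"x":0,"y":0,"z":2,"rx":0,"ry":0,"rz":0,"grip":1}

```text
clock: 13.7
ee_pos: [0.5236, -0.0562, 0.0342]
ee_rot: [[0.216, 0.976, 0.002], [0.976, -0.216, 0.0], [0.001, 0.002, -1.0]]
wrist_force: [-1.6, 0.3, 5.9]
width: 0.0187
```

>>> arm_command:
  increments:
    - {"x":0,"y":0,"z":0,"rx":0,"ry":0,"rz":0,"grip":0.7}
    - {"x":0,"y":0,"z":0,"rx":0,"ry":0,"rz":0,"grip":0.6}
    - {"x":0,"y":0,"z":0,"rx":0,"ry":0,"rz":0,"grip":0.6}
    - {"x":0,"y":0,"z":0,"rx":0,"ry":0,"rz":0,"grip":0.6}

```text
clock: 14.2
ee_pos: [0.5226, -0.0564, 0.0328]
ee_rot: [[0.216, 0.976, -0.0], [0.976, -0.216, -0.0], [-0.0, -0.0, -1.0]]
wrist_force: [0.1, 0.2, -0.2]
width: 0.0339
```

>>> arm_command:
  increments:
    - {"x":0,"y":0,"z":-60,"rx":0,"ry":0,"rz":0,"grip":0.6}
    - {"x":0,"y":0,"z":-120,"rx":0,"ry":0,"rz":0,"grip":0.6}
    - {"x":0,"y":-10,"z":-167,"rx":0,"ry":0,"rz":0,"grip":0.3}
    - {"x":-25,"y":-30,"z":-167,"rx":0,"ry":0,"rz":0,"grip":0}
    - {"x":-60,"y":-60,"z":-167,"rx":0,"ry":0,"rz":0,"grip":0}

```text
clock: 14.82
ee_pos: [0.451, -0.102, 0.2004]
ee_rot: [[0.215, 0.977, 0.001], [0.977, -0.215, 0.0], [0.001, 0.001, -1.0]]
wrist_force: [-0.2, -0.6, 0.1]
width: 0.0844
```

>>> arm_command:
  increments:
    - {"x":-205,"y":152,"z":-20,"rx":0,"ry":0,"rz":0,"grip":0}
    - {"x":-205,"y":152,"z":-20,"rx":0,"ry":0,"rz":0,"grip":0}
    - {"x":-205,"y":152,"z":-20,"rx":0,"ry":0,"rz":0,"grip":0}
    - {"x":-205,"y":152,"z":-20,"rx":0,"ry":0,"rz":0,"grip":0}
    - {"x":-205,"y":152,"z":-20,"rx":0,"ry":0,"rz":0,"grip":0}

```text
clock: 15.45
ee_pos: [0.5558, -0.3384, 0.2185]
ee_rot: [[0.22, 0.976, -0.001], [0.976, -0.22, -0.0], [-0.0, -0.001, -1.0]]
wrist_force: [-0.3, 0.7, 0.2]
width: 0.0852
```

```bash
python3 - <<'E'
from h import *
np.set_printoptions(precision=4,suppress=True)
snap('wrist');snap('wrist'); snap('wrist'); im=snap('wrist','w5')
for t,z in [('ball_center',.051),('stand',0)]:
    for r in tip_of(t,'wrist')[:2]: print(t,r, at('wrist',r['uv'],z))
for r in recognise('ball','wrist')[:2]: print(r,at('wrist',np.array(r['extent']).reshape(2,2).mean(0),.051))
plan(.576,-.337,.054,77.65)
E
```

```text
ball_center {'uv': [326.9, 251.9], 'confidence': 0.89} [ 0.578  -0.3359  0.051 ]
stand {'uv': [327.8, 232.2], 'confidence': 0.49} [ 0.5765 -0.334   0.    ]
{'extent': [298.6, 221.8, 358.1, 281.8], 'confidence': 0.89} [ 0.5787 -0.3346  0.051 ]
clock 15.80 pos [ 0.5551 -0.3338  0.2203] yaw 77.60 -> xyz [  1.3  21.1 166.4] rz -0.05 rotvec [ 0.03 -0.01 -0.05] w 0.0858 q [-0.24  0.34 -0.1  -0.   -1.13 -1.55]
```

View pics/w5.png

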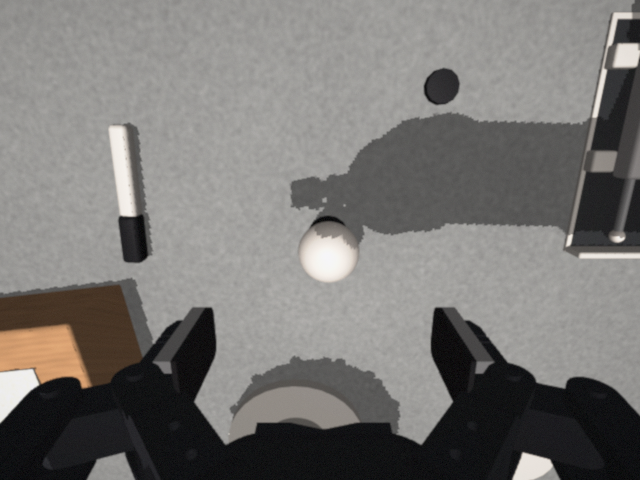

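The ball is at (328,252), on its stand and clear for the fingers.

>>> arm_command:
  increments:
    - {"x":3.5,"y":23,"z":40,"rx":0,"ry":0,"rz":0,"grip":0}
    - {"x":3.5,"y":23,"z":90,"rx":0,"ry":0,"rz":0,"grip":0}
    - {"x":3.5,"y":23,"z":135,"rx":0,"ry":0,"rz":0,"grip":0}
    - {"x":3.5,"y":23,"z":158,"rx":0,"ry":0,"rz":0,"grip":0}
    - {"x":3.5,"y":23,"z":167,"rx":0,"ry":0,"rz":0,"grip":0}

```text
clock: 16.42
ee_pos: [0.5779, -0.3354, 0.0518]
ee_rot: [[0.215, 0.977, -0.002], [0.977, -0.215, 0.001], [0.0, -0.002, -1.0]]
wrist_force: [-0.3, -0.0, 0.0]
width: 0.085
```

>>> arm_command:
  increments:
    - {"x":0,"y":0,"z":0,"rx":0,"ry":0,"rz":0,"grip":0.2}
    - {"x":0,"y":0,"z":0,"rx":0,"ry":0,"rz":0,"grip":0.35}
    - {"x":0,"y":0,"z":0,"rx":0,"ry":0,"rz":0,"grip":0.6}
    - {"x":0,"y":0,"z":0,"rx":0,"ry":0,"rz":0,"grip":0.8}
    - {"x":0,"y":0,"z":0,"rx":0,"ry":0,"rz":0,"grip":1}
  squeeze: 40

```text
clock: 17.05
ee_pos: [0.5794, -0.3367, 0.0548]
ee_rot: [[0.216, 0.976, 0.003], [0.976, -0.216, -0.001], [-0.0, 0.003, -1.0]]
wrist_force: [-0.5, 2.6, 5.3]
width: 0.0484
```

```bash
python3 - <<'E'
from h import *
plan(.587,.284,.2,77.65)
# canister rim ellipse from top picture
im=cv2.imread('pics/top0.png'); g=im.max(2); p=np.argwhere(g[155:230,160:235]>125)[:,::-1]+[160,155]
w=np.array([at('top',q,.07)[:2] for q in p]); c=np.array([.587,.284])
for _ in range(20):
    r=np.linalg.norm(w-c,axis=1); k=abs(r-.078)<.006; u=w[k]
    A=np.c_[2*u,np.ones(len(u))]; s=np.linalg.lstsq(A,(u**2).sum(1),rcond=None)[0]; c=s[:2]
print(len(p),k.sum(),c,np.sqrt(s[2]+c@c))
E
```

```text
clock 17.05 pos [ 0.5794 -0.3367  0.0548] yaw 77.54 -> xyz [ 607.7 -126.1 -145.7] rz -0.11 rotvec [ 0.17  0.02 -0.11] w 0.0484 q [-0.24  0.53 -0.22  0.   -0.82 -1.55]
307 279 [0.58668178 0.28762262] 0.07769079878538251
```

>>> arm_command:
  increments:
    - {"x":0,"y":0,"z":-10,"rx":0,"ry":0,"rz":0,"grip":1}
    - {"x":0,"y":0,"z":-35,"rx":0,"ry":0,"rz":0,"grip":1}
    - {"x":0,"y":0,"z":-75,"rx":0,"ry":0,"rz":0,"grip":1}
    - {"x":0,"y":0,"z":-115,"rx":0,"ry":0,"rz":0,"grip":1}
    - {"x":20,"y":-4,"z":-146,"rx":0,"ry":0,"rz":0,"grip":1}

```text
clock: 17.68
ee_pos: [0.5788, -0.317, 0.2014]
ee_rot: [[0.218, 0.976, 0.002], [0.976, -0.218, -0.001], [-0.0, 0.002, -1.0]]
wrist_force: [0.2, -0.2, -1.7]
width: 0.0483
```

>>> arm_command:
  increments:
    - {"x":40,"y":-8,"z":0,"rx":0,"ry":0,"rz":0,"grip":1}
    - {"x":90,"y":-18,"z":0,"rx":0,"ry":0,"rz":0,"grip":1}
    - {"x":140,"y":-29,"z":0,"rx":0,"ry":0,"rz":0,"grip":1}
    - {"x":190,"y":-39,"z":0,"rx":0,"ry":0,"rz":0,"grip":1}
    - {"x":240,"y":-50,"z":0,"rx":0,"ry":0,"rz":0,"grip":1}

```text
clock: 18.3
ee_pos: [0.5817, -0.0695, 0.1998]
ee_rot: [[0.216, 0.976, 0.001], [0.976, -0.216, 0.0], [0.0, 0.001, -1.0]]
wrist_force: [0.1, 0.0, -1.6]
width: 0.0478
```

>>> arm_command:
  increments:
    - {"x":50,"y":-10,"z":0,"rx":0,"ry":0,"rz":0,"grip":1}
    - {"x":100,"y":-21,"z":0,"rx":0,"ry":0,"rz":0,"grip":1}
    - {"x":150,"y":-31,"z":0,"rx":0,"ry":0,"rz":0,"grip":1}
    - {"x":200,"y":-42,"z":0,"rx":0,"ry":0,"rz":0,"grip":1}
    - {"x":240,"y":-50,"z":0,"rx":0,"ry":0,"rz":0,"grip":1}

```text
clock: 18.92
ee_pos: [0.5846, 0.176, 0.1998]
ee_rot: [[0.215, 0.977, 0.001], [0.977, -0.215, 0.001], [0.001, 0.001, -1.0]]
wrist_force: [1.6, -0.1, -1.5]
width: 0.0481
```

```bash
python3 - <<'E'
from h import *
plan(.5867,.2876,.2,77.65)
snap('wrist')
for t,z in [('canister_floor',.006),('canister',0)]:
    for r in tip_of(t,'wrist')[:2]: print(t,r, at('wrist',r['uv'],z))
E
```

```text
clock 18.93 pos [0.5846 0.176  0.1998] yaw 77.56 -> xyz [109.4 -22.   -0.2] rz -0.09 rotvec [ 0.03 -0.04 -0.09] w 0.0481 q [ 0.61  0.29 -0.22 -0.   -1.06 -2.4 ]
canister_floor {'uv': [453.1, 190.2], 'confidence': 0.67} [0.58574674 0.28981948 0.006     ]
canister_floor {'uv': [121.8, 211.0], 'confidence': 0.63} [0.5430741  0.01048248 0.006     ]
canister {'uv': [450.4, 189.8], 'confidence': 0.77} [0.58591343 0.28753681 0.        ]
```

>>> arm_command:
  increments:
    - {"x":40,"y":-8,"z":0,"rx":0,"ry":0,"rz":0,"grip":1}
    - {"x":80,"y":-16,"z":0,"rx":0,"ry":0,"rz":0,"grip":1}
    - {"x":110,"y":-22,"z":0,"rx":0,"ry":0,"rz":0,"grip":1}
    - {"x":110,"y":-22,"z":0,"rx":0,"ry":0,"rz":0,"grip":1}
    - {"x":110,"y":-22,"z":20,"rx":0,"ry":0,"rz":0,"grip":1}

```text
clock: 19.7
ee_pos: [0.588, 0.2864, 0.1803]
ee_rot: [[0.216, 0.976, 0.002], [0.976, -0.216, 0.002], [0.002, 0.002, -1.0]]
wrist_force: [-0.1, 0.2, -2.9]
width: 0.0478
```

>>> arm_command:
  increments:
    - {"x":0,"y":0,"z":25,"rx":0,"ry":0,"rz":0,"grip":1}
    - {"x":0,"y":0,"z":50,"rx":0,"ry":0,"rz":0,"grip":1}
    - {"x":0,"y":0,"z":75,"rx":0,"ry":0,"rz":0,"grip":1}
    - {"x":0,"y":0,"z":95,"rx":0,"ry":0,"rz":0,"grip":1}
    - {"x":0,"y":0,"z":110,"rx":0,"ry":0,"rz":0,"grip":1}

```text
clock: 20.32
ee_pos: [0.5872, 0.2852, 0.0681]
ee_rot: [[0.217, 0.976, -0.001], [0.976, -0.217, -0.001], [-0.001, -0.001, -1.0]]
wrist_force: [0.1, 0.1, -0.2]
width: 0.048
```

>>> arm_command:
  increments:
    - {"x":0,"y":0,"z":10,"rx":0,"ry":0,"rz":0,"grip":1}
    - {"x":0,"y":0,"z":20,"rx":0,"ry":0,"rz":0,"grip":1}
    - {"x":0,"y":0,"z":26,"rx":0,"ry":0,"rz":0,"grip":1}
    - {"x":0,"y":0,"z":30,"rx":0,"ry":0,"rz":0,"grip":1}
    - {"x":0,"y":0,"z":30,"rx":0,"ry":0,"rz":0,"grip":1}

```text
clock: 20.95
ee_pos: [0.5872, 0.2863, 0.0388]
ee_rot: [[0.216, 0.976, -0.0], [0.976, -0.216, -0.0], [-0.0, -0.0, -1.0]]
wrist_force: [0.3, -0.2, -1.3]
width: 0.0483
```

```bash
python3 -c "
from h import *
plan(.5867,.2876,.035,77.65)"
```

```text
clock 20.95 pos [0.5872 0.2863 0.0388] yaw 77.52 -> xyz [ 1.1 -0.8  3.8] rz -0.13 rotvec [-0.    0.01 -0.13] w 0.0483 q [ 0.75  0.52 -0.27  0.   -0.77 -2.54]
```

>>> arm_command:
  increments:
    - {"x":0,"y":0,"z":1,"rx":0,"ry":0,"rz":0,"grip":1}
    - {"x":0,"y":0,"z":2,"rx":0,"ry":0,"rz":0,"grip":1}
    - {"x":0,"y":0,"z":3,"rx":0,"ry":0,"rz":0,"grip":1}
    - {"x":0,"y":0,"z":3,"rx":0,"ry":0,"rz":0,"grip":1}

```text
clock: 21.45
ee_pos: [0.5872, 0.2863, 0.0358]
ee_rot: [[0.216, 0.976, -0.0], [0.976, -0.216, -0.0], [-0.0, -0.0, -1.0]]
wrist_force: [-1.0, 0.5, -1.4]
width: 0.0483
```

>>> arm_command:
  increments:
    - {"x":0,"y":0,"z":0.5,"rx":0,"ry":0,"rz":0,"grip":1}
    - {"x":0,"y":0,"z":1,"rx":0,"ry":0,"rz":0,"grip":1}
    - {"x":0,"y":0,"z":1,"rx":0,"ry":0,"rz":0,"grip":1}

```text
clock: 21.82
ee_pos: [0.5875, 0.2863, 0.0353]
ee_rot: [[0.216, 0.976, 0.001], [0.976, -0.216, 0.0], [0.0, 0.0, -1.0]]
wrist_force: [-1.1, -0.2, 3.8]
width: 0.0482
```

Contact shows as a light rise in force, so I'll release and lift.

>>> arm_command:
  increments:
    - {"x":0,"y":0,"z":0,"rx":0,"ry":0,"rz":0,"grip":0.4}
    - {"x":0,"y":0,"z":0,"rx":0,"ry":0,"rz":0,"grip":0.3}
    - {"x":0,"y":0,"z":0,"rx":0,"ry":0,"rz":0,"grip":0.2}
    - {"x":0,"y":0,"z":0,"rx":0,"ry":0,"rz":0,"grip":0.2}
    - {"x":0,"y":0,"z":0,"rx":0,"ry":0,"rz":0,"grip":0.2}

```text
clock: 22.45
ee_pos: [0.5872, 0.2863, 0.0348]
ee_rot: [[0.216, 0.976, -0.0], [0.976, -0.216, 0.0], [0.0, -0.0, -1.0]]
wrist_force: [0.8, -0.0, 0.0]
width: 0.068
```

>>> arm_command:
  increments:
    - {"x":0,"y":0,"z":-20,"rx":0,"ry":0,"rz":0,"grip":0.2}
    - {"x":0,"y":0,"z":-60,"rx":0,"ry":0,"rz":0,"grip":0.2}
    - {"x":0,"y":0,"z":-110,"rx":0,"ry":0,"rz":0,"grip":0.2}
    - {"x":0,"y":0,"z":-160,"rx":0,"ry":0,"rz":0,"grip":0.2}
    - {"x":0,"y":-30,"z":-200,"rx":0,"ry":0,"rz":0,"grip":0.2}

```text
clock: 23.08
ee_pos: [0.5589, 0.2926, 0.2368]
ee_rot: [[0.218, 0.976, 0.001], [0.976, -0.218, 0.001], [0.001, 0.001, -1.0]]
wrist_force: [-0.5, 0.5, 0.3]
width: 0.0682
```

>>> arm_command:
  increments:
    - {"x":40,"y":-40,"z":0,"rx":0,"ry":0,"rz":0,"grip":0.2}
    - {"x":80,"y":-80,"z":0,"rx":0,"ry":0,"rz":0,"grip":0.2}
    - {"x":120,"y":-80,"z":0,"rx":0,"ry":0,"rz":0,"grip":0.2}
    - {"x":160,"y":-80,"z":0,"rx":0,"ry":0,"rz":0,"grip":0.2}
    - {"x":160,"y":-80,"z":0,"rx":0,"ry":0,"rz":0,"grip":0.2}

```text
clock: 23.7
ee_pos: [0.5142, 0.4685, 0.2336]
ee_rot: [[0.214, 0.977, -0.0], [0.977, -0.214, -0.001], [-0.001, -0.0, -1.0]]
wrist_force: [-0.8, -1.2, -0.4]
width: 0.0683
```

```bash
python3 - <<'E'
from h import *
im=snap('top','top9')
for t,z in [('ball_center',.031),('stylus_a',.0),('canister',0)]:
    for r in tip_of(t,'top')[:5]: print(t,round(r['confidence'],2),np.round(r['uv'],1), at('top',r['uv'],z).round(3))
print(monitor.get_obs()['clock'])
cv2.imwrite('pics/z9.png',cv2.resize(im[150:310,155:445],None,fx=2.75,fy=2.75,interpolation=cv2.INTER_CUBIC))
E
```

```text
ball_center 0.82 [198.2 195.7] [0.578 0.288 0.031]
stylus_a 0.88 [518.5 279.7] [ 0.32  -0.602  0.   ]
stylus_a 0.67 [323.5 212.5] [ 0.525 -0.059  0.   ]
stylus_a 0.6 [277. 203.] [0.556 0.072 0.   ]
stylus_a 0.57 [427.1 320.4] [ 0.214 -0.34   0.   ]
canister 0.56 [198.3 191.2] [0.596 0.293 0.   ]
23.9
```

View pics/z9.png

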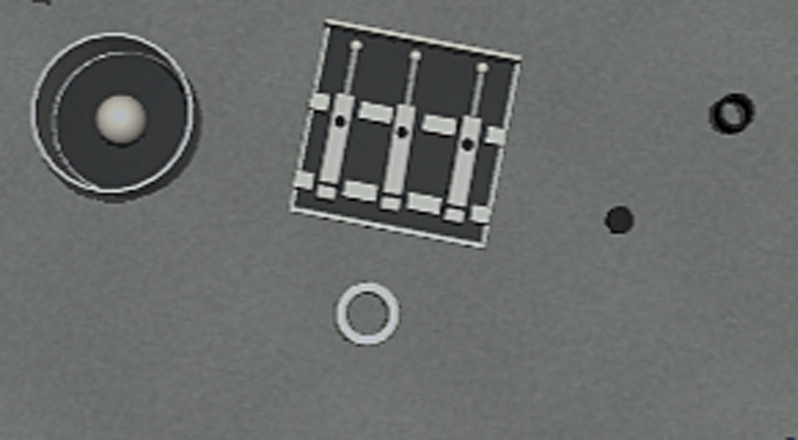

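The final top view shows all three styluses in line in their lanes, button up, with tips to the end wall. The ball rests at the canister centre and the bystanders are unmoved.

```bash
python3 -c "
from bench import workorder
print(workorder.close_job())"
```

```text
the job is handed in; nothing more can be done
None
```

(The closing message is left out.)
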